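# Start the fume extractor before grinding

## Robot

A 6-joint arm with a two-finger parallel gripper is mounted at the origin on the work surface. World frame = base frame: x ahead of the robot, y to its left, z up, the work surface at z = 0. Lengths are in m, angles in degrees, forces in N, time in s.
With the tool pointing down it reaches from about 0.35 to 0.975 m from the base axis. Payload 17.4 kg.
Tool frame: the origin (TCP) lies midway between the tips of the shut fingers; the grasp point (between the pads) lies ctrl.grip_point_offset behind it (ctrl.grip_point_offset is the distance from the TCP to the grasp point, in m); z points along the fingers, y is the line along which they close (so a half turn about z gives the same grasp; the last joint's range is limited). The gripper opens to 85 mm and grips with 20 to 120 N. Pads are 22 mm wide; open, the fingers measure 114 mm over their backs; the gripper's body (76 mm by 85 mm) begins 54 mm behind the grasp point. The pads swing forward as they close: fully open they stand 13 mm farther back than shut.
Start: joints at [-65.993, 6.646, 82.598, -0, 90.757, -2.166], TCP at [0.298, -0.606, 0.231] pointing down, gripper open.
Joint ranges: [-162.19, 162.19], [-47.58, 125.68], [4.15, 143.07], [-65.23, 245.23], [0.69, 171.88], [-170.13, 170.13]. Speed limits (degrees/s): [108.29, 108.29, 127.2, 180, 180, 180].

## Interface

Orientations are given as a 3x3 rotation matrix whose columns are the frame's x, y, z axes.
In Python, from station import get_state, vision, ctrl gives the robot as it stands. The module is installed in compiled form; this text tells all that it offers.
- The arm moves only by the tool play_rows, never from a script. Its argument "plan" is a list that holds one entry, the list of rows, each a list of 6 numbers: the shift along the world's x, y, z in m, then the turn, a rotation vector about the world's x, y, z in degrees. In form: [[[dx, dy, dz, wx, wy, wz], ...]]. A call has 1 to 20 rows; each row is the pose to reach, as a shift and turn from the pose commanded when the call began; what a row does not reach only later rows make up. A row lasts 1/10 s, in which the tool goes at most 50 mm and 8.59 degrees, less where a joint would pass 70% of its speed; a pose out of reach is approached as far as the arm can. A call with a gripper value outside its range is refused whole. "grip" is the closure, from -1 (fully open) to 1 (shut), set as the call begins (left out, the last holds). The fingers move at their own pace and stop on an object; the grip force is fixed at half the most. Time passes only in rows, so rows that repeat a pose let the fingers close. It gives the time, the measured TCP pose, the force, the opening and the grip force at its end, in the units of the state.
- get_state(): the state, without advancing time (a new reading comes with each control period).
- vision.capture(name): name is "side" or "top" or "wrist"; returns the picture (400x640x3 uint8, red, green, blue); there is no depth.
- vision.camera_info(name): a dict with "fx", "fy", "cx", "cy" (pixels), "T" (4x4, takes a point from camera to world coordinates); the wrist camera has in their place "mount" (4x4, takes a point from camera to tool coordinates, whose origin is the TCP and whose axes are the flange's). Camera axes: x right, y up, looking along -z (the intrinsics and any distortion apply to the point x, -y, -z); pixel columns grow to the right and rows downward; lengths in m; the calibration is good to about 2 mm. A picture is of the moment at which its call begins: read the wrist's pose just before it. camera_info takes no time and is no camera call.
- ctrl.close_job(): hands the job in; it is judged then, once.
The state is a dict: "clock": time; "q": joint angles; "joint_vel": joint speeds; "tau": joint torques, N m; "eef_pos": TCP position; "tcp_rot": TCP orientation; "wrist_force": force on the tool from outside, world axes, zero at the start; "torque": the same for the moment, N m; "gripper_width": opening from 0.0 (shut) to 1.0 (fully open); "grasp_force": force on a finger pad.
Only numpy, scipy, OpenCV 4.12 (cv2) and the standard library are available. Lean on these libraries where they do the work, as an engineer would, in place of code of your own. Each camera call takes 0.05 s, during which the arm holds its last target. There are 200 camera calls.

## Task

Grinding is about to begin, so start the fume extractor from its sloping control desk on the welding table, pressing with the closed fingertips: first push the black mains rocker on, by pressing its raised far end down as far as it goes, then press the blue reset button fully in and let it spring back, and last press the green start button fully in, let go and come clear. Press nothing else on the desk, above all neither the red stop button nor the red emergency-stop mushroom, and press reset and start only once the mains is on. The tools and parts lying about stay where they are: do not move or pick up any of them.

Things in the scene. Friction and masses are not known exactly. Their poses are not given: they have to be found in the camera images.
- desk: grey control desk fixed to the table, 240 deep (x) by 360 wide (y). Origin: centre of its underside; x from its 55 mm high front edge (robot side) to its back, y left. Panel slopes up to the back by 15 deg (0.26 rad) to a flat ledge at 102, 65 deep. One row at desk x = -52, panel height 73: rocker y = +125, three buttons y = 55, 0, -55 (order varies), emergency stop y = -125. Lamps behind, 6 proud
- mains (a joint): angle of the black mains rocker, 48 mm long up the slope, 26 wide, hinged across its middle 9 mm above the panel: 0 = off, the far half (marked with a white dot) standing up at 0.35 rad, its end 8 mm high; 0.35 rad = on, far half parallel to the panel. It stays where it is left and turns under about 4 N on the far end.
- mains_on_end (a point): where to press the rocker: on top of its far half, 17 mm from the hinge line, 7 mm from the end; moves with the rocker (6 mm down, 1 mm up the slope when switched on). Its y axis is the hinge line; when off, its z axis is square to the panel, x up the slope.
- reset (a joint): travel of the round blue reset button: 0 = out (at rest), 0.006 m = fully in; a spring returns it. It takes 1.5 N to start it and 5 N to hold it fully in.
- reset_top (a point): centre of the top face of the blue reset push button's cap; moves with the cap. Cap 28 mm across, standing 16 mm off the panel (10 mm when fully in), in a steel ring 33 mm across and 5 mm high. The point's z axis points out of the cap, square to the sloping panel; x points up the slope, away from the desk's front.
- start (a joint): travel of the round green start button: 0 = out (at rest), 0.006 m = fully in; a spring returns it. It takes 1.5 N to start it and 5 N to hold it fully in.
- start_top (a point): centre of the top face of the green start push button's cap; moves with the cap. Cap 28 mm across, standing 16 mm off the panel (10 mm when fully in), in a steel ring 33 mm across and 5 mm high. The point's z axis points out of the cap, square to the sloping panel; x points up the slope, away from the desk's front.
- stop (a joint): travel of the round red stop button: 0 = out (at rest), 0.006 m = fully in; a spring returns it. It takes 1.5 N to start it and 5 N to hold it fully in. Leave it alone.
- stop_top (a point): centre of the top face of the red stop push button's cap; moves with the cap. Cap 28 mm across, standing 16 mm off the panel (10 mm when fully in), in a steel ring 33 mm across and 5 mm high. The point's z axis points out of the cap, square to the sloping panel; x points up the slope, away from the desk's front.
- estop (a joint): travel of the emergency stop, a red mushroom 40 mm across and 28 mm high on a round yellow plate at the right end of the row: 0 = out, 0.006 m = fully in (15 N). Leave it alone.
- estop_top (a point): centre of the top of the red emergency-stop mushroom
- reset_unit: the blue push button with its steel ring; origin on the panel face under the cap's centre. The panel slopes up away from the robot by 15 degrees (0.26 rad), so the cap moves along the desk's own direction [-0.257, 0, 0.966].
- start_unit: the green push button with its steel ring; origin on the panel face under the cap's centre. The panel slopes up away from the robot by 15 degrees (0.26 rad), so the cap moves along the desk's own direction [-0.257, 0, 0.966].
- spray_can: white and blue aerosol can with a red cap, 66 mm across, 187 mm tall, standing at the desk's left end; origin: centre of its base
- tip_tin: small brass-coloured tin, 53 mm across and 34 mm high, standing on the desk's back ledge; origin: centre of its base
- weld_magnet: red hexagonal magnetic weld holder lying in front of the desk, 100 mm across, 16 mm thick; origin: centre of its underside
- c_clamp: bronze-coloured C-clamp lying flat at the desk's right end, about 190 by 115 mm, 22 mm thick; origin: under the middle of its frame, on the table
- wire_brush: brush with a wooden handle, 220 mm long, lying on the table to the left near the robot; origin: under its middle
- flap_disc: brown flap disc with a yellow centre, 115 mm across, 14 mm thick, lying on the table to the right near the robot; origin: centre of its underside
- grinder: angle grinder lying on its back, disc up (top at 84 mm), about 320 mm long, at the right side of the table; origin: on the table, under its body, 80 mm behind the axis of the disc
- bracket: bent steel bracket, about 110 by 50 mm and 52 mm tall, lying in the sheet-metal enclosure at the left; origin: under its base plate
- enclosure: open-topped sheet-metal enclosure being made, 360 by 230 by 60 mm, fixed to the table on the left; origin: centre of its underside

How it is judged (in metres and radians):
On the way, in this order (a step that is already met when the one before it is completed fails the run):
1. the mains rocker is pushed on with the fingers (value of joint mains above 0.3 rad and contact force between the fingers and desk above 0.5 N), for 0.1 s.
2. the blue reset button is pressed in with the fingers (value of joint reset above 0.0045 m and contact force between the fingers and reset_unit above 0.5 N and value of joint mains above 0.3 rad), for 0.1 s.
3. reset has sprung back, and the green start button is pressed in with the fingers (value of joint start above 0.0045 m and value of joint reset below 0.0015 m and contact force between the fingers and start_unit above 0.5 N and value of joint mains above 0.3 rad), for 0.1 s.
At the end, for the whole second after the job is handed in: The rocker is on (above 0.30 of 0.35 rad), all four push buttons are out again (within 1.5 mm), and every loose thing rests within 15 mm of where it started (value of joint mains above 0.3 rad and value of joint each of reset, start, stop, estop below 0.0015 m and distance of each of spray_can, tip_tin, weld_magnet, c_clamp, wire_brush, flap_disc, grinder, bracket from where it was at the start of the episode below 0.015 m and linear speed of each of spray_can, tip_tin, weld_magnet, c_clamp, wire_brush, flap_disc, grinder, bracket below 0.03 m/s); the robot touches nothing.
It fails at once if the red stop button is pressed (over 2 mm) (value of joint stop above 0.002 m).
It fails at once if the emergency stop is pressed (over 2 mm) (value of joint estop above 0.002 m).
It fails at once if reset or start is pressed (over 3 mm) while the mains is still off (value of joint mains below 0.25 rad and value of joint any of reset, start above 0.003 m).
It fails at once if reset and start are pressed together (both over 3 mm) (value of joint each of reset, start above 0.003 m).
It fails at once if a bystander is pushed, lifted or knocked over (moved over 25 mm) (distance of any of spray_can, tip_tin, weld_magnet, c_clamp, wire_brush, flap_disc, grinder, bracket from where it was at the start of the episode above 0.025 m).
It also fails if it takes over 45 s, if anything falls off the work surface, if the arm or the gripper's body presses on something with over 40 N, if the wrist force passes 120 N, or if a joint passes its speed limit or range.

## Working session

There is one attempt and no reset: what is moved stays moved. The work goes in short steps, Python scripts to look and compute and a tool call to move; the robot and the scene stay as the last step left them, time stands still between calls to the robot, and variables do not carry over. Pictures are saved under pics/ and viewed, at most 10 in all, crops included, and the job is handed in when it is done.

Besides the shell and the picture viewer there is one more tool, called after ">>>" in YAML: its name, and indented under it one key for each argument. play_rows: Moves the arm, as the interface text tells. Its arguments: {"type":"object","properties":{"plan":{"type":"array","items":{"type":"array","items":{"type":"array","items":{"type":"number"}}}},"grip":{"type":"number"}},"required":["plan"]}

```bash
mkdir -p pics; python3 - <<'E'
from station import get_state, vision, ctrl
import cv2,numpy as np
for n in("top","side"):
    im=vision.capture(n); cv2.imwrite(f"pics/{n}0.png",im[:,:,::-1])
    i=vision.camera_info(n); print(n,{k:(np.round(v,4).tolist()) for k,v in i.items() if not isinstance(v,str)})
print({k:np.round(v,4).tolist() for k,v in vision.camera_info("wrist").items() if not isinstance(v,str)})
s=get_state();print(s['clock'],s['eef_pos'],s['tcp_rot'],s['gripper_width'],ctrl.grip_point_offset)
E
```

```text
top {'fx': 440.7204, 'fy': 440.7204, 'cx': 323.3067, 'cy': 200.0161, 'T': [[-0.0081, 0.989, -0.1478, 0.2614], [-0.9999, -0.0093, -0.0077, 0.0212], [-0.009, 0.1477, 0.989, 1.5297], [0.0, 0.0, 0.0, 1.0]]}
side {'fx': 448.1311, 'fy': 448.1311, 'cx': 318.7091, 'cy': 198.3243, 'T': [[0.7099, 0.4323, -0.5559, -0.4364], [-0.7042, 0.429, -0.5657, -0.8797], [-0.0061, 0.7931, 0.609, 1.0836], [0.0, 0.0, 0.0, 1.0]]}
{'fx': 360.7842, 'fy': 360.7842, 'cx': 324.0603, 'cy': 199.8458, 'mount': [[-0.0005, 0.9589, 0.2837, 0.0729], [1.0, 0.0003, 0.0009, -0.0004], [0.0008, 0.2837, -0.9589, -0.1419], [0.0, 0.0, 0.0, 1.0]]}
0.1 [ 0.29763951 -0.60563014  0.23062164] [[ 8.97473827e-01  4.41067479e-01 -4.57246120e-04]
 [ 4.41067716e-01 -8.97473292e-01  9.79888170e-04]
 [ 2.18306245e-05 -1.08110049e-03 -9.99999415e-01]] 0.9977701716346601 0.0187
```

View pics/top0.png

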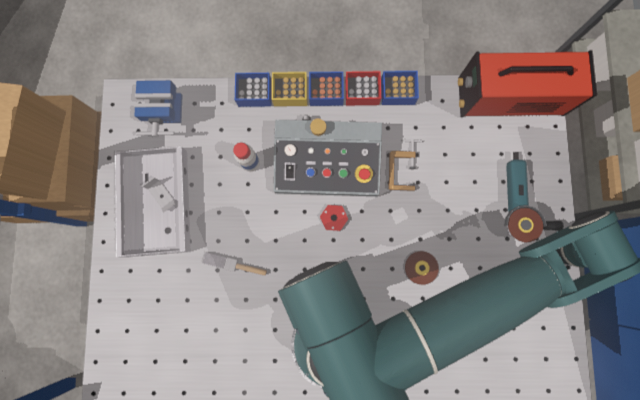

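View pics/side0.png

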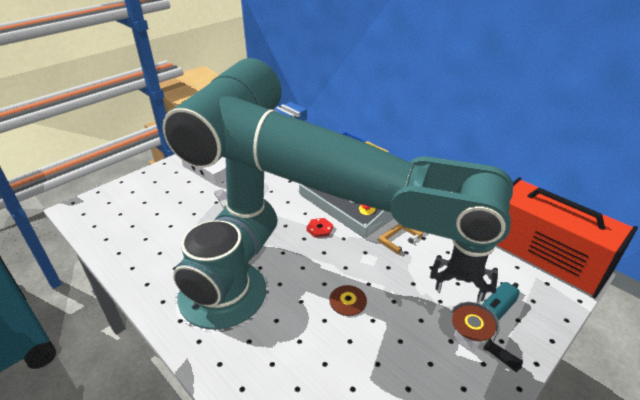

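The top view shows, from left to right, the rocker (290,172), blue (311,173), red (327,173), green (343,173) and the e-stop (364,174). I'll measure these, then look with the wrist camera.

```bash
cat > h.py <<'E'
from station import get_state, vision, ctrl
import cv2,numpy as np
def cam(n):
    i=vision.camera_info(n)
    if "T" in i: return i,np.array(i["T"])
    s=get_state();P=np.eye(4);P[:3,:3]=s['tcp_rot'];P[:3,3]=s['eef_pos']
    return i,P@np.array(i["mount"])
def ray(i,T,u,v):
    d=T[:3,:3]@np.array([(u-i["cx"])/i["fx"],-(v-i["cy"])/i["fy"],-1.]);return T[:3,3],d
def onz(i,T,uv,z):
    o,d=ray(i,T,*uv);return o+d*(z-o[2])/d[2]
def tri(a,b):
    (o1,d1),(o2,d2)=a,b
    t=np.linalg.lstsq(np.c_[d1,-d2],o2-o1,rcond=None)[0]
    p,q=o1+d1*t[0],o2+d2*t[1];return (p+q)/2,np.linalg.norm(p-q)
R={"blue":((100,110,50),(125,255,255)),"green":((45,90,40),(85,255,255)),"red":((0,130,90),(6,255,255)),"yellow":((22,120,90),(34,255,255))}
def blobs(im,box,amin=15):
    x0,y0,x1,y1=box;h=cv2.cvtColor(im[y0:y1,x0:x1],cv2.COLOR_RGB2HSV);out={}
    for k,(a,b) in R.items():
        m=cv2.inRange(h,a,b)
        if k=="red": m|=cv2.inRange(h,(174,130,90),(180,255,255))
        n,_,st,c=cv2.connectedComponentsWithStats(m)
        out[k]=[(round(c[j][0]+x0,1),round(c[j][1]+y0,1),int(st[j][4]),int(st[j][2]),int(st[j][3])) for j in range(1,n) if st[j][4]>=amin]
    return out
E
python3 - <<'E'
from h import *
i,T=cam("top");im=vision.capture("top");b=blobs(im,(270,115,390,200));
for k,l in b.items():
    for x in l: print(k,x,onz(i,T,x[:2],.0885).round(4))
for uv in[(290,172)]:print(onz(i,T,uv,.09))
c=im[110:205,265:425];cv2.imwrite("pics/c1.png",cv2.resize(c,None,fx=5,fy=5,interpolation=2)[:,:,::-1])
E
```

```text
blue (np.float64(310.0), np.float64(171.9), 39, 7, 7) [0.572  0.076  0.0885]
green (np.float64(343.0), np.float64(172.7), 34, 7, 6) [ 0.5682 -0.0341  0.0885]
red (np.float64(326.3), np.float64(172.2), 40, 8, 7) [0.5705 0.0216 0.0885]
red (np.float64(364.0), np.float64(173.5), 87, 11, 10) [ 0.5648 -0.104   0.0885]
yellow (np.float64(362.3), np.float64(172.8), 97, 17, 18) [ 0.5672 -0.0984  0.0885]
[0.57202913 0.14272765 0.09      ]
```

View pics/c1.png

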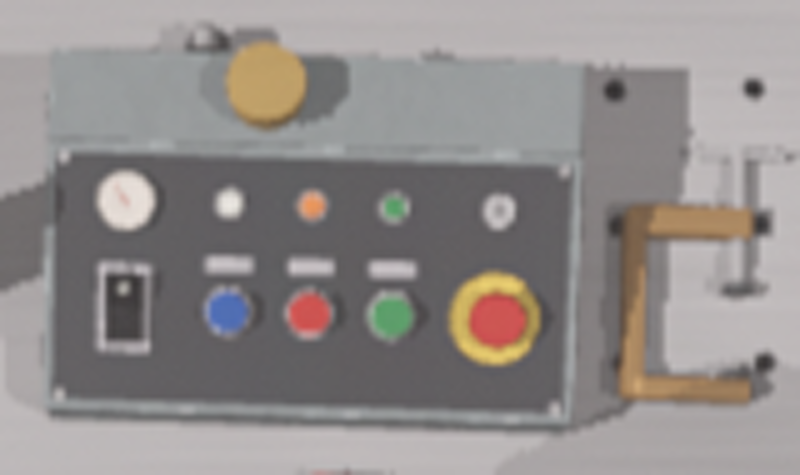

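```bash
python3 - <<'E'
from h import *
from scipy.spatial.transform import Rotation as Q
s=get_state();R0=np.array(s['tcp_rot'])
Rt=(Q.from_euler('z',-2,degrees=True)*Q.from_euler('y',-15,degrees=True)).as_matrix()@np.diag([1,-1,-1.])
print(Q.from_matrix(Rt@R0.T).as_rotvec(degrees=True), np.array([.527,.023,.253])-s['eef_pos'])
E
```

```text
[  3.12069088 -14.82550364 -28.01594592] [0.22935156 0.62865928 0.02227707]
```

>>> play_rows:
  plan:
    - [[0,0,0.05,0,0,0],[0,0,0.1,0,0,0],[0.02,0.04,0.1,0,0,-4],[0.23,0.629,0.022,3.1,-14.8,-28],[0.23,0.629,0.022,3.1,-14.8,-28],[0.23,0.629,0.022,3.1,-14.8,-28],[0.23,0.629,0.022,3.1,-14.8,-28],[0.23,0.629,0.022,3.1,-14.8,-28],[0.23,0.629,0.022,3.1,-14.8,-28],[0.23,0.629,0.022,3.1,-14.8,-28],[0.23,0.629,0.022,3.1,-14.8,-28],[0.23,0.629,0.022,3.1,-14.8,-28],[0.23,0.629,0.022,3.1,-14.8,-28],[0.23,0.629,0.022,3.1,-14.8,-28],[0.23,0.629,0.022,3.1,-14.8,-28],[0.23,0.629,0.022,3.1,-14.8,-28],[0.23,0.629,0.022,3.1,-14.8,-28],[0.23,0.629,0.022,3.1,-14.8,-28],[0.23,0.629,0.022,3.1,-14.8,-28],[0.23,0.629,0.022,3.1,-14.8,-28]]
  grip: 1

```text
clock: 2.15
eef_pos: [0.5276, 0.0221, 0.2536]
tcp_rot: [[0.965, -0.036, 0.259], [-0.035, -0.999, -0.011], [0.259, 0.001, -0.966]]
wrist_force: [0.5, -0.5, 0.2]
gripper_width: 0.003
grasp_force: 0.0
```

```bash
python3 - <<'E'
from h import *
i,T=cam("wrist");s=get_state();im=vision.capture("wrist");cv2.imwrite("pics/w1.png",im[:,:,::-1])
np.savez("w1.npz",T=T,im=im)
print(s['clock'],s['eef_pos'],s['tcp_rot'].round(4) if hasattr(s['tcp_rot'],'round') else s['tcp_rot'],s['gripper_width'],s['wrist_force'])
for k,l in blobs(im,(0,0,640,400),150).items():
    for x in l: print(k,x,onz(i,T,x[:2],.0885).round(4))
E
```

```text
2.15 [0.52759374 0.02211329 0.2536302 ] [[ 0.9653 -0.0364  0.2586]
 [-0.0348 -0.9993 -0.0107]
 [ 0.2588  0.0013 -0.9659]] 0.002841322118837221 [ 0.54607888 -0.52921708  0.16193521]
blue (np.float64(63.9), np.float64(136.7), 2246, 63, 71) [0.6168 0.2501 0.0885]
blue (np.float64(262.3), np.float64(179.4), 731, 31, 30) [0.5725 0.0761 0.0885]
green (np.float64(387.2), np.float64(96.5), 196, 15, 16) [ 0.6415 -0.0371  0.0885]
green (np.float64(384.8), np.float64(179.9), 731, 31, 31) [ 0.5681 -0.0326  0.0885]
red (np.float64(467.0), np.float64(182.6), 1453, 45, 41) [ 0.563  -0.1056  0.0885]
red (np.float64(323.7), np.float64(179.5), 699, 30, 30) [0.5704 0.0216 0.0885]
red (np.float64(372.8), np.float64(288.5), 550, 31, 38) [ 0.4714 -0.0187  0.0885]
yellow (np.float64(277.7), np.float64(7.6), 465, 56, 18) [0.7225 0.0564 0.0885]
yellow (np.float64(450.1), np.float64(171.5), 1671, 66, 64) [ 0.5734 -0.0908  0.0885]
```

View pics/w1.png

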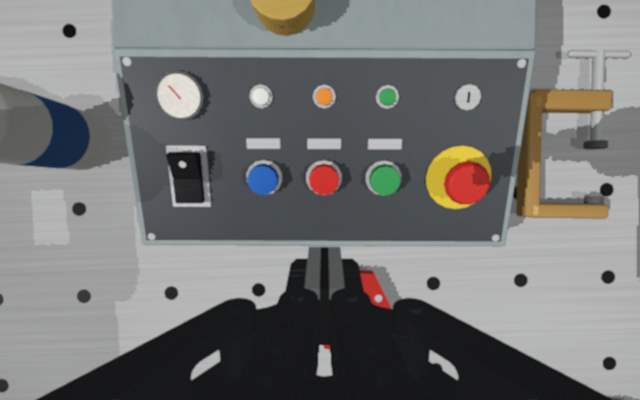

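```bash
python3 - <<'E'
from h import *
w=np.load("w1.npz");Tw=w["T"];iw=vision.camera_info("wrist");it,Tt=cam("top")
P={}
for k,a,b in[("blue",(310,171.9),(262.3,179.4)),("red",(326.3,172.2),(323.7,179.5)),("green",(343,172.7),(384.8,179.9))]:
    p,g=tri(ray(it,Tt,*a),ray(iw,Tw,*b)); P[k]=onz(iw,Tw,b,.0885);print(k,p.round(4),g.round(4),P[k].round(4))
y=P["blue"]-P["green"];print(np.linalg.norm(y));y/=np.linalg.norm(y);print(np.degrees(np.arctan2(-y[0],y[1])))
x=np.cross(y,[0,0,1.]);c,s=np.cos(.26),np.sin(.26);X=c*x+np.array([0,0,s]);n=-s*x+np.array([0,0,c])
print("n",n,"X",X)
h=P["blue"]-.016*n+.07*y
m=h+16*.001*X+.015*n;print("hinge panel",h.round(4),"on_end",m.round(4), "on when pressed",(h+.017*X+.009*n).round(4))
M=np.linalg.inv(Tw)
def pr(p):
    q=M[:3,:3]@p+M[:3,3];return (iw["cx"]+iw["fx"]*q[0]/-q[2], iw["cy"]-iw["fy"]*q[1]/-q[2])
print("reproj on_end",pr(m),"hinge",pr(h+.009*n))
tcp=np.array(get_state()['eef_pos'])
for k,p in[("m",m),("blue",P["blue"]),("green",P["green"])]:
    for d in(.03,0): print(k,d,(p+d*n-tcp).round(4))
E
```

```text
blue [0.5725 0.0762 0.0868] 0.0004 [0.5725 0.0761 0.0885]
red [0.5704 0.0216 0.0885] 0.0 [0.5704 0.0216 0.0885]
green [ 0.5685 -0.0337  0.0853] 0.0012 [ 0.5681 -0.0326  0.0885]
0.10883340850743631
-2.34833785683023
n [-0.25686465  0.01053381  0.96638998] X [ 0.96557839 -0.03959759  0.25708055]
hinge panel [0.5795 0.1459 0.073 ] on_end [0.5911 0.1454 0.0916] on when pressed [0.5936 0.1453 0.0861]
reproj on_end (np.float64(181.9842929604), np.float64(161.05042759117623)) hinge (np.float64(186.37970940102775), np.float64(177.3243067725772))
m 0.03 [ 0.0558  0.1235 -0.1329]
m 0 [ 0.0635  0.1232 -0.1619]
blue 0.03 [ 0.0372  0.0542 -0.1361]
blue 0 [ 0.0449  0.0539 -0.1651]
green 0.03 [ 0.0328 -0.0545 -0.1361]
green 0 [ 0.0405 -0.0548 -0.1651]
```

>>> play_rows:
  plan:
    - [[0.02,0.04,-0.04,0,0,-0.3],[0.04,0.08,-0.08,0,0,-0.3],[0.0558,0.1235,-0.12,0,0,-0.3],[0.0558,0.1235,-0.133,0,0,-0.3],[0.058,0.1234,-0.142,0,0,-0.3],[0.0605,0.1233,-0.15,0,0,-0.3],[0.062,0.1232,-0.156,0,0,-0.3],[0.063,0.1232,-0.16,0,0,-0.3],[0.0635,0.1232,-0.162,0,0,-0.3],[0.0635,0.1232,-0.162,0,0,-0.3]]

```text
clock: 3.2
eef_pos: [0.5917, 0.1459, 0.0923]
tcp_rot: [[0.965, -0.041, 0.26], [-0.039, -0.999, -0.011], [0.26, 0.001, -0.966]]
wrist_force: [0.3, -1.1, 1.3]
gripper_width: 0.003
grasp_force: 1.0
```

```bash
python3 - <<'E'
from h import *
im=vision.capture("wrist");cv2.imwrite("pics/w2.png",im[:,:,::-1])
print(get_state()['wrist_force'])
E
```

```text
[ 0.64130893 -0.59505434  3.59160375]
```

View pics/w2.png

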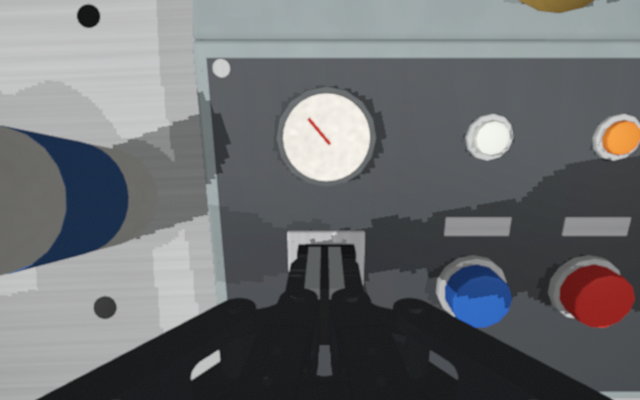

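The fingertips are centred on the rocker's far half, in light contact, with the rocker frame at (326,240). Now I'll press along the panel normal.

>>> play_rows:
  plan:
    - [[0.0008,0,-0.002,0,0,0],[0.0016,0,-0.004,0,0,0],[0.0024,0,-0.006,0,0,0],[0.0028,0,-0.007,0,0,0],[0.003,0,-0.008,0,0,0],[0.003,0,-0.008,0,0,0]]

```text
clock: 3.85
eef_pos: [0.5939, 0.1465, 0.0859]
tcp_rot: [[0.965, -0.04, 0.258], [-0.038, -0.999, -0.012], [0.258, 0.001, -0.966]]
wrist_force: [-28.0, -6.8, 38.6]
gripper_width: -0.002
grasp_force: 22.1
```

>>> play_rows:
  plan:
    - [[0,0,0.001,0,0,0],[0,0,0.001,0,0,0],[-0.001,0,0.006,0,0,0],[-0.004,0,0.016,0,0,0],[-0.01,0,0.04,0,0,0],[-0.022,-0.035,0.06,0,0,0],[-0.022,-0.07,0.06,0,0,0],[-0.022,-0.07,0.06,0,0,0]]

```text
clock: 4.65
eef_pos: [0.572, 0.0738, 0.1442]
tcp_rot: [[0.965, -0.042, 0.259], [-0.04, -0.999, -0.012], [0.259, 0.002, -0.966]]
wrist_force: [-0.1, -0.7, 0.4]
gripper_width: 0.001
grasp_force: 0.0
```

```bash
python3 - <<'E'
from h import *
i,T=cam("wrist");s=get_state();im=vision.capture("wrist");cv2.imwrite("pics/w3.png",im[:,:,::-1])
print(s['clock'],s['eef_pos'],s['wrist_force'])
for k,l in blobs(im,(0,0,640,400),150).items():
    for x in l: print(k,x,onz(i,T,x[:2],.0885).round(4))
n=np.array([-.2569,.0105,.9664])
for p in((.5725,.0761,.0885),(.5681,-.0326,.0885)):
    for d in(.02,0,-.007): print((p+d*n-s['eef_pos']).round(4))
E
```

```text
4.65 [0.57201539 0.07383782 0.14423397] [-0.07312148 -0.68359812  0.43967575]
blue (np.float64(28.6), np.float64(173.3), 4906, 65, 97) [0.6226 0.2455 0.0885]
blue (np.float64(319.3), np.float64(237.4), 1067, 44, 39) [0.5777 0.0772 0.0885]
green (np.float64(514.3), np.float64(120.9), 493, 26, 25) [ 0.641  -0.0394  0.0885]
green (np.float64(503.0), np.float64(243.4), 1850, 52, 47) [ 0.5696 -0.0307  0.0885]
red (np.float64(412.1), np.float64(243.8), 1706, 48, 46) [0.5716 0.0228 0.0885]
red (np.float64(620.4), np.float64(251.1), 2279, 44, 63) [ 0.5621 -0.0996  0.0885]
red (np.float64(443.2), np.float64(364.8), 400, 31, 29) [0.4988 0.0069 0.0885]
yellow (np.float64(592.9), np.float64(230.9), 3848, 82, 91) [ 0.5747 -0.0837  0.0885]
[-0.0047  0.0025 -0.0364]
[ 0.0005  0.0023 -0.0557]
[ 0.0023  0.0022 -0.0625]
[-0.0091 -0.1062 -0.0364]
[-0.0039 -0.1064 -0.0557]
[-0.0021 -0.1065 -0.0625]
```

View pics/w3.png

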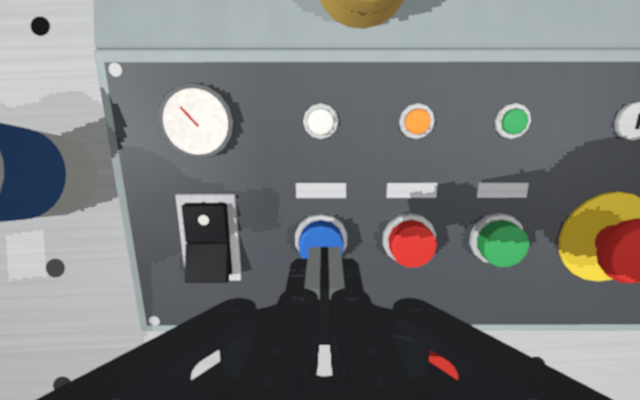

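The rocker is on: dot at (203,220), with the near half now raised. Blue is at (320,238), under the fingertips, so I'll press it in.

>>> play_rows:
  plan:
    - [[-0.0047,0.0025,-0.03,0,0,0],[-0.0015,0.0024,-0.048,0,0,0],[0.0005,0.0023,-0.0557,0,0,0],[0.001,0.0023,-0.0576,0,0,0],[0.0015,0.0023,-0.0595,0,0,0],[0.002,0.0022,-0.061,0,0,0],[0.0022,0.0022,-0.062,0,0,0],[0.0022,0.0022,-0.062,0,0,0]]

```text
clock: 5.5
eef_pos: [0.5748, 0.0789, 0.083]
tcp_rot: [[0.965, -0.04, 0.259], [-0.039, -0.999, -0.011], [0.26, 0.0, -0.966]]
wrist_force: [-10.4, 2.5, 12.8]
gripper_width: 0.002
grasp_force: 7.1
```

>>> play_rows:
  plan:
    - [[0,0,0,0,0,0],[0,0,0,0,0,0],[-0.002,0,0.008,0,0,0],[-0.008,0,0.03,0,0,0],[-0.016,0,0.06,0,0,0],[-0.02,-0.04,0.06,0,0,0],[-0.02,-0.08,0.06,0,0,0],[-0.02,-0.111,0.06,0,0,0],[-0.02,-0.111,0.06,0,0,0]]

```text
clock: 6.4
eef_pos: [0.5545, -0.0354, 0.1421]
tcp_rot: [[0.965, -0.043, 0.259], [-0.041, -0.999, -0.013], [0.26, 0.002, -0.966]]
wrist_force: [-0.3, 0.7, -0.3]
gripper_width: -0.002
grasp_force: 0.0
```

```bash
python3 - <<'E'
from h import *
s=get_state();im=vision.capture("wrist");cv2.imwrite("pics/w4.png",im[:,:,::-1])
print(s['clock'],s['eef_pos'],s['wrist_force'])
n=np.array([-.2569,.0105,.9664])
for d in(.02,0,-.007): print(((.5681,-.0330,.0885)+d*n-s['eef_pos']).round(4))
E
```

```text
6.4 [ 0.5544685  -0.03543244  0.14214867] [-0.30959418  0.67066336 -0.3298864 ]
[ 0.0085  0.0026 -0.0343]
[ 0.0136  0.0024 -0.0536]
[ 0.0154  0.0024 -0.0604]
```

View pics/w4.png

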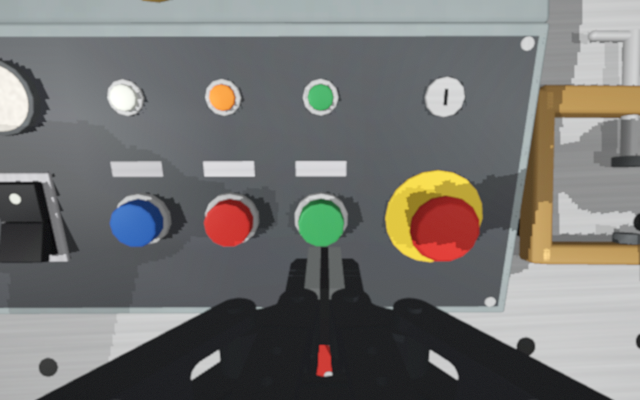

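Blue is back out at (136,223), and green (321,221) is straight ahead of the fingertips. Pressing green now.

>>> play_rows:
  plan:
    - [[0.0085,0.001,-0.028,0,0,0],[0.0115,0.001,-0.046,0,0,0],[0.0136,0.001,-0.0536,0,0,0],[0.0141,0.001,-0.0555,0,0,0],[0.0146,0.001,-0.0575,0,0,0],[0.015,0.001,-0.059,0,0,0],[0.0153,0.001,-0.06,0,0,0],[0.0153,0.001,-0.06,0,0,0]]

```text
clock: 7.25
eef_pos: [0.5701, -0.0311, 0.0829]
tcp_rot: [[0.965, -0.04, 0.259], [-0.038, -0.999, -0.011], [0.26, 0.001, -0.966]]
wrist_force: [-9.3, 4.0, 12.2]
gripper_width: -0.003
grasp_force: 7.0
```

Fully in, with the same force and depth as blue. I'll hold, then come clear.

>>> play_rows:
  plan:
    - [[0,0,0,0,0,0],[0,0,0,0,0,0],[-0.002,0,0.008,0,0,0],[-0.008,0,0.03,0,0,0],[-0.016,0,0.06,0,0,0],[-0.03,0,0.1,0,0,0],[-0.04,0,0.14,0,0,0],[-0.04,0,0.15,0,0,0],[-0.04,0,0.15,0,0,0],[-0.04,0,0.15,0,0,0]]

```text
clock: 8.25
eef_pos: [0.5296, -0.0314, 0.2302]
tcp_rot: [[0.966, -0.04, 0.257], [-0.039, -0.999, -0.011], [0.257, 0.001, -0.966]]
wrist_force: [-0.6, 0.3, -0.9]
gripper_width: 0.007
grasp_force: 0.0
```

```bash
python3 - <<'E'
from h import *
s=get_state();im=vision.capture("wrist");cv2.imwrite("pics/w5.png",im[:,:,::-1])
print(s['clock'],s['eef_pos'],s['wrist_force'])
E
```

```text
8.25 [ 0.52958886 -0.03142326  0.23017205] [-0.6044043   0.3348566  -0.87833874]
```

View pics/w5.png

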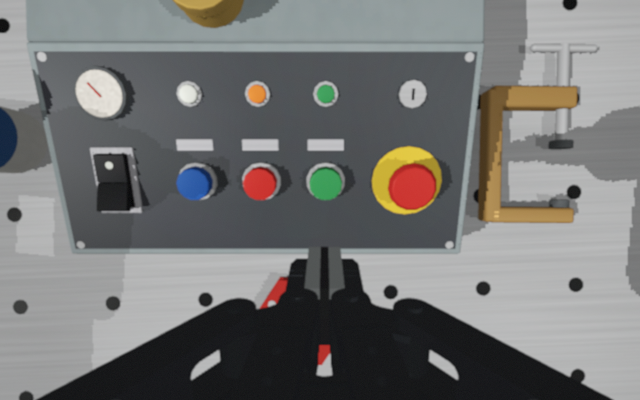

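The rocker is on (dot at (109,166)), and all the buttons at row 183 are out. The arm is clear, so I'm handing in.

```bash
python3 -c "
from station import ctrl
print(ctrl.close_job())"
```

```text
the job is handed in; nothing more can be done
None
```

The job is handed in: I pushed the mains rocker on, then pressed reset and start fully in, in that order; the last picture shows the rocker on, all the buttons out and the arm clear, but hand-in returned no verdict.

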